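# Lock the upper sieve stage onto the melt-water filter tower

### The arm

A 7-joint arm with a two-finger parallel gripper is mounted at the origin on the work surface. World frame = base frame: x ahead of the robot, y to its left, z up, the work surface at z = 0. Lengths are in m, angles in degrees, forces in N, time in s.
With the tool pointing down it reaches from about 0.425 to 0.875 m from the base axis. Payload 4.7 kg.
Tool frame: the origin (TCP) lies between the finger pads; the fingertips stand 22 mm ahead of it and the grasp point (between the pads) lies 3 mm ahead of it; z points along the fingers, y is the line along which they close (so a half turn about z gives the same grasp; the last joint's range is limited). The gripper opens to 87 mm and grips with 3 to 60 N. Pads are 19 mm wide; open, the fingers measure 117 mm over their backs; the gripper's body (75 mm by 190 mm) begins 51 mm behind the grasp point.
Start: joints at [-70.64, 18.392, -4.016, 83.108, 1.295, 78.541, -3.26], TCP at [0.207, 0.616, 0.211] pointing down, gripper open.
Joint ranges: [-163.93, 163.93], [-17.29, 119.83], [-79.2, 71.16], [3.27, 140.29], [-89.18, 269.18], [5.43, 117.66], [-154.24, 154.24]. Speed limits (degrees/s): [147.25, 147.25, 180, 180, 180, 180, 180].

### API

Orientations are given as [roll, pitch, yaw] about the fixed x, y, z axes, in that order (R = Rz(yaw) Ry(pitch) Rx(roll)).
In Python, from cell import env gives the robot as it stands.
- The arm moves only by the tool drive_tool, never from a script. Its argument "moves" is a list of rows, each a list of 3 entries, a list of its own where there are three numbers: the shift along the tool's x, y, z in mm, then the turn, a rotation vector about the tool's x, y, z in rad, then the closure, from 0 (fully open) to 1 (shut). In form: [[[x, y, z], [wx, wy, wz], jaw], ...]. A call has 1 to 12 rows; each row shifts and turns the commanded pose from where the row before left it, along the tool's axes as they then stand; what a row does not reach is not made up. A row lasts 1/12 s, in which the tool goes at most 41.7 mm and 7.16 degrees, less where a joint would pass 70% of its speed; a pose out of reach is approached as far as the arm can. A call with a gripper value outside its range is refused whole. The fingers move at their own pace and stop on an object; "newtons" is the grip in N (left out, the last holds). Time passes only in rows, so rows that do not move let the fingers close. It gives the time, the measured TCP pose, the force, the opening and the grip force at its end, in the units of the state.
- env.get_obs(): the state, without advancing time (a new reading comes with each control period).
- env.read_camera(name): name is "scene" or "side" or "wrist"; returns (picture, depth): 420x560x3 uint8, blue, green, red; 420x560 float32, m along the optical axis (not along the pixel's ray), 0 where there is no reading.
- env.get_calibration(name): a dict with "fx", "fy", "cx", "cy" (pixels), "T" (4x4, takes a point from camera to world coordinates). Camera axes: x right, y down, z forward; pixel columns grow to the right and rows downward; lengths in m; the calibration is good to about 2 mm. The wrist camera is an equidistant fisheye: a pixel r from the principal point sees the ray r / f radians off the axis. A picture is of the moment at which its call begins: read the wrist's pose just before it. get_calibration takes no time and is no camera call; for the wrist camera it gives the pose at the moment of the call.
- env.sign_off(): hands the job in; it is judged then, once.
The state is a dict: "time_s": time; "qpos": joint angles; "joint_velocities": joint speeds; "effort": joint torques, N m; "tool_pos": TCP position; "tool_rot": TCP orientation; "force": force on the tool from outside, world axes, zero at the start; "wrist_torque": the same for the moment, N m; "grip_width": finger opening in m; "grasp_force": force on a finger pad.
Only numpy, scipy, OpenCV 4.12 (cv2) and the standard library are available. Lean on these libraries where they do the work, as an engineer would, in place of code of your own. Each camera call takes 0.05 s, during which the arm holds its last target. There are 200 camera calls.

### The job

Take the sieve stage (the tall open barrel with the lugged spigot underneath) off the drain rack and stack it upright on the filter tower: feel for the clock position where its two lugs drop into the gaps of the tower's collar, press it down against the sprung seal, turn it clockwise (seen from above) a quarter turn to the stop, and let go so that it springs up into its lock. Leave the cup in the rack and everything else on the shelf where it is.

Things in the scene. Friction and masses are not known exactly. Their poses are not given: they have to be found in the camera images.
- stage: Sieve stage: open aluminium barrel, 60 mm diameter, 114.5 mm long, 0.28 kg give or take a fifth. Origin on its axis at the lowest point, z along its axis to the open top. Heights from the origin: tapered nose 0 to 5 mm (radius 15 to 20), spigot of radius 20 mm from 5 to 18.5 mm, then the smooth barrel of radius 30, grip it anywhere; sieve mesh 24 mm below the top.
- lugs (a point): On the stage's axis, 7.5 mm above its origin, at the level of its two lugs, hidden below the barrel. The lugs stick out of the spigot along the stage's +x and -x to 25 mm radius, each 10 mm wide and 5 mm high. Axes as the stage's.
- grip (a point): On the stage's axis, 80 mm above its origin: a good height to grip the barrel. Axes as the stage's.
- rack: Fixed steel drain rack, tray 150 (x) by 250 (y) mm, origin under its centre, z up. Two bays at y = +60 and -60 mm hold the stage and the cup, which may be either way round. A part's lower end stands on a stop plate at x 35, z 32 mm; its axis leans 35 degrees from vertical, its top to the rack's -x. It lies loose: draw it out along its axis.
- bay (a point): Stop plate of the rack's +y bay, where a part's axis meets it; axes as the rack's. Below each part run two rails (bars of radius 4 mm, 18 mm either side of its axis, up to 64 mm from its lower end), on the side towards the rack's -x; its sides and upper 50 mm are free.
- cup: Plain closed aluminium cup in the other bay, 60 mm diameter, 70 mm long, so shorter than the stage, with no spigot; origin at its lower end, z along its axis. Not wanted, leave it.
- tower: Fixed filter tower, 128 mm tall: foot 144 mm across, glass receiver, head plate 112 mm across at 78 mm height with three brass nuts, a drain tap along its +x, and on top the lower stage, a barrel of 60 mm diameter with an open bayonet collar. Origin under the foot's centre, z up.
- mouth (a point): Centre of the collar's rim on the tower, 128 mm high; axes as the tower's. Its lip is 6.5 mm thick, the hole of radius 21 mm, with two opposite gaps for the lugs (5 degrees of play either way). The gaps' line lies anywhere within 35 degrees of the tower's x axis: it is not reported, but shows from above and can be felt.
- seal (a point): Centre of the sprung seal plate at rest, 11 mm below the rim. It takes about 4 N to start and 10 N to go 7.5 mm down, where the stage's shoulder meets the rim. Height of the stage's origin above the tower's: 123 mm with the lugs lying on the lip, 117 mm dropped into the gaps and resting on the seal, below 111 mm when pressed enough to turn.
- locked (a point): Where the stage's origin is when locked and let go: on the tower's axis, 114 mm up. Pressed down, the stage turns clockwise only (from above), 90 degrees, at most 95, from the gaps to a hard stop. There the lip is notched underneath and the stage, let go, rises about 2.5 mm and is locked. Let go earlier it pops up to 117 mm or stays low at 111.5 mm.
- canister: Galvanised screw-top canister, 95 mm across, 119 mm tall, standing; origin under its centre. A bystander.
- desiccator_lid: Clear glass desiccator lid, a dome 170 mm across and 92 mm tall with a knob, standing on its rim; origin under its centre. A bystander.
- calliper: Steel calliper, 200 mm long, 6 mm thick, lying flat; origin under the middle of its beam. A bystander.
- crucible: Cobalt blue porcelain crucible, 58 mm across the rim, 42 mm tall; origin under its centre. A bystander.
- magnifier: Bakelite magnifier lying flat, lens ring 84 mm across and 12 mm thick, handle 100 mm along its x; origin under the lens centre. A bystander.
- sieve_brush: Flat sieve brush lying on the shelf, 200 mm long, 42 mm wide, 20 mm high; origin under its middle. A bystander.
Things that resemble listed ones, but are neither listed nor needed, are in the scene too. Leave any green look-alike of the tower alone.

How it is judged:
By the outcome, as a careful person would: the job done as asked, in the order asked, and still so for the second after the job is handed in, with the robot touching nothing.
It also fails if it takes over 48 s, if anything falls off the work surface, if the arm or the gripper's body presses on something with over 40 N, if the wrist force passes 120 N, or if a joint passes its speed limit or range.

## Working session

There is one attempt and no reset: what is moved stays moved. The work goes in short steps, Python scripts to look and compute and a tool call to move; the robot and the scene stay as the last step left them, time stands still between calls to the robot, and variables do not carry over. Pictures are saved under pics/ and viewed, at most 10 in all, crops included, and the job is handed in when it is done.

Besides the shell and the picture viewer there is one more tool, called after ">>>" as a command line: name --argument value ..., lists and objects as JSON in quotes. drive_tool: Moves the arm, as the interface text tells. Its arguments: {"type":"object","properties":{"moves":{"type":"array"},"newtons":{"type":"number"}},"required":["moves"]}

```bash
ls; mkdir -p pics; cat > h.py <<'E'
import numpy as np, cv2
from cell import env
from scipy.spatial.transform import Rotation as R
def cloud(n):
    im,d=env.read_camera(n); c=env.get_calibration(n)
    v,u=np.mgrid[:420,:560]
    if n=='wrist':
        x=(u-c['cx'])/c['fx'];y=(v-c['cy'])/c['fy'];r=np.hypot(x,y)+1e-9
        s=np.tan(np.minimum(r,1.5))/r; P=np.dstack([x*s*d,y*s*d,d])
    else: P=np.dstack([(u-c['cx'])/c['fx']*d,(v-c['cy'])/c['fy']*d,d])
    T=np.array(c['T']); return im,d,P@T[:3,:3].T+T[:3,3]
def ray(n,u,v,T=None):
    c=env.get_calibration(n);T=np.array(c['T']) if T is None else T
    x=(u-c['cx'])/c['fx'];y=(v-c['cy'])/c['fy']
    if n=='wrist':
        r=np.hypot(x,y)+1e-9; q=np.array([x/r*np.sin(r),y/r*np.sin(r),np.cos(r)])
    else: q=np.array([x,y,1.])
    return T[:3,3],T[:3,:3]@q
def onz(n,u,v,z,T=None):
    o,q=ray(n,u,v,T); return o+q*(z-o[2])/q[2]
E
python3 - <<'E'
from h import *
print(env.get_obs())
for n in ('scene','side'):
    im,d,P=cloud(n); cv2.imwrite(f'pics/{n}0.png',im); np.savez(f'{n}0.npz',im=im,d=d,P=P); c=env.get_calibration(n);print(n,c, (d>0).mean())
E
```

```text
pics
{'time_s': 0.0, 'qpos': array([-70.64064606,  18.43947597,  -4.01307701,  83.17558974,
         1.29516001,  78.54363538,  -3.26047813]), 'joint_velocities': array([ 0.05181335, -0.05478426, -0.07601477,  0.11903277,  0.08943568,
        0.00207785, -0.01359589]), 'effort': array([-1.22933570e-04, -4.91300440e+01, -4.03965265e-01, -3.12520838e+01,
       -6.39312551e-02,  4.39739751e-02,  2.06351515e-04]), 'tool_pos': array([0.2066878 , 0.61562866, 0.2096505 ]), 'tool_rot': array([-1.79886546e+02,  6.88909145e-03,  1.61447642e+02]), 'force': array([ 0.46535282, -1.15197138,  0.13635156]), 'wrist_torque': array([-0.00399814, -0.02446429, -0.02790999]), 'grasp_force': 0.0, 'grip_width': 0.08676194043131266}
scene {'fx': 386.22088798218914, 'fy': 386.22088798218914, 'cx': 280.1270030763782, 'cy': 207.9639414409439, 'T': array([[-0.51583552,  0.74594966, -0.42127522,  0.94508715],
       [ 0.8565764 ,  0.45702309, -0.23959707,  0.18582754],
       [ 0.01380515, -0.4844471 , -0.87471163,  0.93579029],
       [ 0.        ,  0.        ,  0.        ,  1.        ]])} 0.9960799319727891
side {'fx': 385.39633388337927, 'fy': 385.39633388337927, 'cx': 274.391293308902, 'cy': 211.50128499933638, 'T': array([[ 0.83301343, -0.36956999,  0.41171186,  0.09922011],
       [-0.55291448, -0.53008862,  0.64287762, -0.71268981],
       [-0.0193445 , -0.76316714, -0.64591154,  0.76499098],
       [ 0.        ,  0.        ,  0.        ,  1.        ]])} 0.996109693877551
```

View pics/scene0.png

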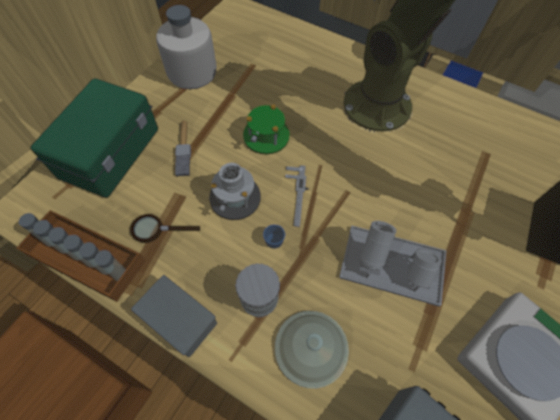

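View pics/side0.png

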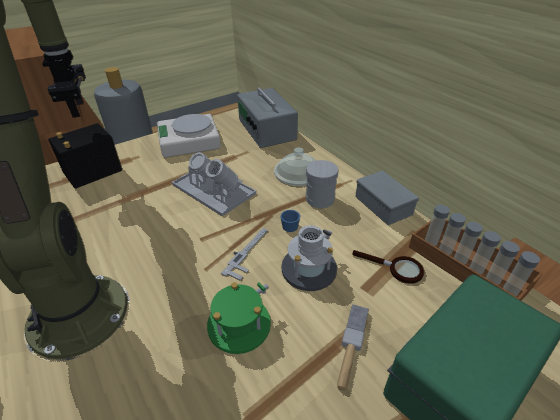

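The scene view shows the grey tower at about (233,180) with its mouth at (232,172), and the green look-alike at (266,125). The rack is at (393,262), with the tall stage in the left bay at (378,245) and the cup at (425,267). Next I'll fit these from depth.

```bash
python3 - <<'E'
from h import *
S=np.load('scene0.npz');D=np.load('side0.npz')
for nm,Z in (('scene',S),('side',D)):
    P=Z['P'];z=P[...,2]
    t=P[180,230] if nm=='scene' else P[255,310]
    print(nm,'tower pt',t.round(3), 'rack px',(P[245,378] if nm=='scene' else P[172,205]).round(3))
def pts(box,nm):
    Z={'scene':S,'side':D}[nm];P=Z['P'].reshape(-1,3);return P[(P[:,0]>box[0])&(P[:,0]<box[1])&(P[:,1]>box[2])&(P[:,1]<box[3])]
def circ(p):
    A=np.c_[2*p[:,:2],np.ones(len(p))];s=np.linalg.lstsq(A,(p[:,:2]**2).sum(1),rcond=None)[0];return s[:2],np.sqrt(s[2]+s[:2]@s[:2])
t=S['P'][180,230]
for nm in('scene','side'):
    p=pts((t[0]-.12,t[0]+.12,t[1]-.12,t[1]+.12),nm)
    q=p[(p[:,2]>.120)&(p[:,2]<.136)]; print(nm,'rim n',len(q),q.mean(0).round(4),q.min(0).round(3),q.max(0).round(3), cv2.minEnclosingCircle(q[:,:2].astype(np.float32)))
    q=p[(p[:,2]>.072)&(p[:,2]<.082)]; print(' head',len(q),cv2.minEnclosingCircle(q[:,:2].astype(np.float32)))
# rack: points above the tray
r=S['P'][262,393]; print(r)
p=np.vstack([pts((r[0]-.16,r[0]+.16,r[1]-.16,r[1]+.16),nm) for nm in('scene','side')])
for lo,hi in((.004,.03),(.03,.06),(.06,.09),(.09,.15)):
    q=p[(p[:,2]>lo)&(p[:,2]<hi)];print(lo,len(q),q.min(0).round(3),q.max(0).round(3))
q=p[(p[:,2]>.004)&(p[:,2]<.02)];print(cv2.minAreaRect(q[:,:2].astype(np.float32)))
E
```

```text
scene tower pt [ 0.553 -0.183  0.127] rack px [0.514 0.205 0.112]
side tower pt [ 0.514 -0.219  0.085] rack px [0.479 0.297 0.05 ]
scene rim n 231 [ 0.5325 -0.1936  0.1266] [ 0.5   -0.224  0.12 ] [ 0.562 -0.166  0.132] ((0.5297986268997192, -0.19513969123363495), 0.03192621469497681)
 head 682 ((0.5453290939331055, -0.18816013634204865), 0.06967140734195709)
side rim n 263 [ 0.5297 -0.1996  0.127 ] [ 0.501 -0.228  0.12 ] [ 0.561 -0.166  0.132] ((0.5307990312576294, -0.1968027651309967), 0.031092969700694084)
 head 684 ((0.5458086729049683, -0.19586946070194244), 0.07062244415283203)
[0.48299219 0.25961772 0.00850663]
0.004 4822 [0.323 0.101 0.004] [0.642 0.419 0.03 ]
0.03 627 [0.431 0.172 0.03 ] [0.559 0.357 0.06 ]
0.06 1230 [0.436 0.171 0.06 ] [0.548 0.352 0.09 ]
0.09 1536 [0.445 0.165 0.09 ] [0.531 0.347 0.144]
((0.48334282636642456, 0.26049330830574036), (0.31684139370918274, 0.3198852241039276), 89.61412048339844)
```

```bash
python3 - <<'E'
import cv2,numpy as np
a=cv2.imread('pics/scene0.png')[205:310,325:460];b=cv2.imread('pics/side0.png')[140:220,160:265]
a=cv2.resize(a,(540,420),interpolation=3);b=cv2.resize(b,(540,411),interpolation=3)[:, :]
o=np.hstack([cv2.resize(a,(400,311)),cv2.resize(b,(400,311))]);cv2.imwrite('pics/rk.png',o)
E
```

```text
(no output)
```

View pics/rk.png

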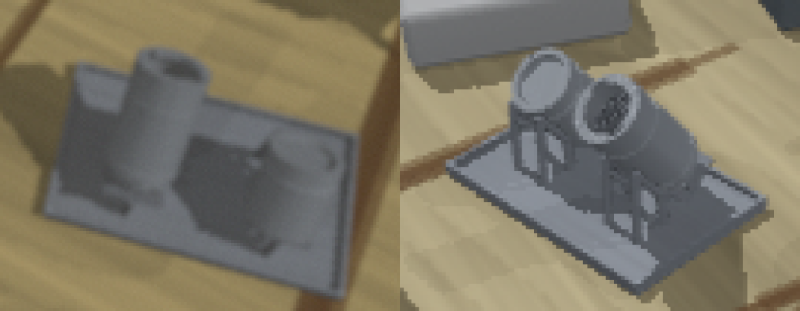

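The crops show the stage with its mesh visible in one bay and the shorter cup in the other, both leaning towards the lower-left of the side view. I'll get the rack yaw from the tray corners and fit a known-radius cylinder to the stage points.

```bash
python3 - <<'E'
from h import *
from scipy.optimize import least_squares
S=np.load('scene0.npz');D=np.load('side0.npz')
C=[(351.3,226.9),(445.5,250.6),(441.4,305.2),(339.2,276.5)]
C=np.array([onz('scene',u,v,.008)[:2] for u,v in C]);print(C.round(3),[np.linalg.norm(C[i]-C[i-1]).round(3) for i in range(4)],C.mean(0).round(3))
for i in range(4):
    e=C[i]-C[i-1];print(np.degrees(np.arctan2(e[1],e[0])).round(1))
# low-sat tray mask
Q=[]
for Z in(S,D):
    hsv=cv2.cvtColor(Z['im'],cv2.COLOR_BGR2HSV);P=Z['P']
    near=(np.hypot(P[...,0]-.49,P[...,1]-.26)<.2)
    m=near&(hsv[...,1]<70)&(P[...,2]>.002)&(P[...,2]<.025)
    Q.append(P[m])
    n,l,st,_=cv2.connectedComponentsWithStats(m.astype(np.uint8));k=1+st[1:,4].argmax()
    r=cv2.minAreaRect(P[l==k][:,:2].astype(np.float32));print('tray',st[k],r)
p=np.vstack([Z['P'][(np.abs(Z['P'][...,0]-.49)<.1)&(Z['P'][...,1]>.13)&(Z['P'][...,1]<.38)&(Z['P'][...,2]>.035)&(Z['P'][...,2]<.16)] for Z in(S,D)])
np.save('rp.npy',p)
L=np.radians(35)
def ax(az): return np.array([np.cos(az)*np.sin(L),np.sin(az)*np.sin(L),np.cos(L)])
def res(t,q):
    a=ax(t[2]);w=q-np.array([t[0],t[1],.08]);return np.linalg.norm(w-np.outer(w@a,a),axis=1)-.030
for nm,c0 in(('stage',(.50,.21)),('cup',(.48,.32))):
    best=None
    for az in np.radians(np.arange(0,360,30)):
        t=np.array([*c0,az])
        for k in range(4):
            q=p[np.abs(res(t,p))<(.02,.012,.008,.006)[k]]
            s=least_squares(res,t,args=(q,),loss='soft_l1',f_scale=.002);t=s.x
        n=(np.abs(res(t,p))<.003).sum()
        if best is None or n>best[0]: best=(n,t,q)
    n,t,q=best;a=ax(t[2]);s=(q-[t[0],t[1],.08])@a
    print(nm,n,len(q),t[:2].round(4),np.degrees(t[2]).round(1)%360,'s',np.percentile(s,[1,50,98,99.5]).round(3))
E
```

```text
[[0.448 0.124]
 [0.382 0.365]
 [0.525 0.404]
 [0.589 0.159]] [np.float64(0.145), np.float64(0.249), np.float64(0.148), np.float64(0.253)] [0.486 0.263]
-166.1
105.4
15.5
-75.3
tray [ 340  225  106   81 3552] ((0.48474934697151184, 0.2631748914718628), (0.15313465893268585, 0.2552538812160492), 14.55437183380127)
tray [ 171  172   87   48 1697] ((0.47060564160346985, 0.2606954276561737), (0.20171311497688293, 0.28729575872421265), 25.126169204711914)
stage 1396 1644 [0.5005 0.2041] 195.5 s [-0.06   0.017  0.057  0.059]
cup 867 1004 [0.4699 0.32  ] 195.7 s [-0.06  -0.012  0.013  0.014]
```

Rack origin is about (0.485, 0.263) with yaw 15°. The stage is in the -y bay: the axis fit agrees with the rack geometry within 2 mm, and its length comes out at 117 mm. The tower mouth is at about (0.530, -0.196). I'll look at the mouth from close by first, then grasp.

```bash
cat >> h.py <<'E'
def plan(p,Rt,n,start=None):
    "rows (mm, rad) taking the tool from here (or start=(p,R)) to p,Rt in n rows"
    o=env.get_obs()
    p0,R0=start or (o['tool_pos'],R.from_euler('xyz',o['tool_rot'],degrees=True))
    w=(R0.inv()*Rt).as_rotvec()/n; d=(np.array(p)-p0)/n*1000; Rc=R0
    for i in range(n):
        print(Rc.inv().apply(d).round(1),w.round(4),'deg',np.degrees(np.linalg.norm(w)).round(1)); Rc=Rc*R.from_rotvec(w)
    return np.array(p),Rt
def down(yaw): return R.from_euler('xyz',[180,0,yaw],degrees=True)
E
python3 - <<'E'
from h import *
c=env.get_calibration('wrist');o=env.get_obs();Rt=R.from_euler('xyz',o['tool_rot'],degrees=True)
T=np.array(c['T']);print(c['fx'],c['cx'],c['cy'],'cam in tool',Rt.inv().apply(T[:3,3]-o['tool_pos']),'axis',Rt.inv().apply(T[:3,2]))
s=plan([.44,.20,.30],down(120),12); print(); plan([.51,-.17,.30],down(70),11,s)
E
```

```text
325.19226210127806 279.0074061713068 210.08330848047058 cam in tool [ 0.07416947 -0.00063914 -0.17430601] axis [-2.72078145e-01 -4.77387295e-04  9.62275041e-01]
[-29.5 -26.7  -7.5] [-0.0001  0.0001  0.0603] deg 3.5
[-31.  -24.8  -7.5] [-0.0001  0.0001  0.0603] deg 3.5
[-32.4 -22.9  -7.5] [-0.0001  0.0001  0.0603] deg 3.5
[-33.8 -20.9  -7.5] [-0.0001  0.0001  0.0603] deg 3.5
[-35.  -18.9  -7.5] [-0.0001  0.0001  0.0603] deg 3.5
[-36.  -16.7  -7.5] [-0.0001  0.0001  0.0603] deg 3.5
[-37.  -14.5  -7.5] [-0.0001  0.0001  0.0603] deg 3.5
[-37.8 -12.3  -7.5] [-0.0001  0.0001  0.0603] deg 3.5
[-38.5 -10.   -7.5] [-0.0001  0.0001  0.0603] deg 3.5
[-39.   -7.6  -7.5] [-0.0001  0.0001  0.0603] deg 3.5
[-39.4  -5.3  -7.5] [-0.0001  0.0001  0.0603] deg 3.5
[-39.6  -2.9  -7.5] [-0.0001  0.0001  0.0603] deg 3.5

[-32.3 -11.3  -0. ] [-0.     -0.      0.0793] deg 4.5
[-33.1  -8.7  -0. ] [-0.     -0.      0.0793] deg 4.5
[-33.7  -6.1  -0. ] [-0.     -0.      0.0793] deg 4.5
[-34.1  -3.4  -0. ] [-0.     -0.      0.0793] deg 4.5
[-34.2  -0.7  -0. ] [-0.     -0.      0.0793] deg 4.5
[-34.2   2.1   0. ] [-0.     -0.      0.0793] deg 4.5
[-33.9   4.8   0. ] [-0.     -0.      0.0793] deg 4.5
[-33.4   7.4   0. ] [-0.     -0.      0.0793] deg 4.5
[-32.7  10.1   0. ] [-0.     -0.      0.0793] deg 4.5
[-31.8  12.6   0. ] [-0.     -0.      0.0793] deg 4.5
[-30.7  15.1   0. ] [-0.     -0.      0.0793] deg 4.5
```

>>> drive_tool --moves '[[[-29.5,-26.7,-7.5],[0,0,0.06],0],[[-31,-24.8,-7.5],[0,0,0.06],0],[[-32.4,-22.9,-7.5],[0,0,0.06],0],[[-33.8,-20.9,-7.5],[0,0,0.06],0],[[-35,-18.9,-7.5],[0,0,0.06],0],[[-36,-16.7,-7.5],[0,0,0.06],0],[[-37,-14.5,-7.5],[0,0,0.06],0],[[-37.8,-12.3,-7.5],[0,0,0.06],0],[[-38.5,-10,-7.5],[0,0,0.06],0],[[-39,-7.6,-7.5],[0,0,0.06],0],[[-39.4,-5.3,-7.5],[0,0,0.06],0],[[-39.6,-2.9,-7.5],[0,0,0.06],0]]' --newtons 30

```text
time_s: 1.1
tool_pos: [0.4411, 0.1987, 0.301]
tool_rot: [180.0, -0.0, 120.0]
force: [1.3, 0.8, -0.2]
grip_width: 0.0871
grasp_force: 0.0
```

```bash
python3 - <<'E'
from h import *
o=env.get_obs();print(o['tool_pos'],o['tool_rot'],o['qpos'].round(0),o['time_s'])
plan([.51,-.24,.25],down(70),12)
E
```

```text
[0.44113645 0.19870495 0.3009719 ] [ 1.79998629e+02 -1.77062165e-02  1.20029786e+02] [-46.  -4.  18.  98.   1.  86.   1.] 1.1
[-34.5 -13.3   4.2] [-0.     -0.      0.0728] deg 4.2
[-35.4 -10.8   4.2] [-0.     -0.      0.0728] deg 4.2
[-36.1  -8.2   4.2] [-0.     -0.      0.0728] deg 4.2
[-36.6  -5.5   4.2] [-0.     -0.      0.0728] deg 4.2
[-36.9  -2.9   4.2] [-0.     -0.      0.0728] deg 4.2
[-37.   -0.2   4.2] [-0.     -0.      0.0728] deg 4.2
[-36.9   2.5   4.2] [-0.     -0.      0.0728] deg 4.2
[-36.6   5.2   4.2] [-0.     -0.      0.0728] deg 4.2
[-36.2   7.8   4.2] [-0.     -0.      0.0728] deg 4.2
[-35.5  10.5   4.2] [-0.     -0.      0.0728] deg 4.2
[-34.6  13.    4.2] [-0.     -0.      0.0728] deg 4.2
[-33.6  15.5   4.2] [-0.     -0.      0.0728] deg 4.2
```

>>> drive_tool --moves '[[[-34.5,-13.3,4.2],[0,0,0.073],0],[[-35.4,-10.8,4.2],[0,0,0.073],0],[[-36.1,-8.2,4.2],[0,0,0.073],0],[[-36.6,-5.5,4.2],[0,0,0.073],0],[[-36.9,-2.9,4.2],[0,0,0.073],0],[[-37,0,4.2],[0,0,0.073],0],[[-36.9,2.5,4.2],[0,0,0.073],0],[[-36.6,5.2,4.2],[0,0,0.073],0],[[-36.2,7.8,4.2],[0,0,0.073],0],[[-35.5,10.5,4.2],[0,0,0.073],0],[[-34.6,13,4.2],[0,0,0.073],0],[[-33.6,15.5,4.2],[0,0,0.073],0]]'

```text
time_s: 2.1
tool_pos: [0.5103, -0.2393, 0.2501]
tool_rot: [180.0, -0.0, 69.8]
force: [0.9, -0.4, -0.1]
grip_width: 0.0872
grasp_force: 0.0
```

```bash
python3 - <<'E'
from h import *
o=env.get_obs();print(o['tool_pos'],o['tool_rot'],o['qpos'].round(0),o['time_s'])
T=env.get_calibration('wrist')['T']; im,d,P=cloud('wrist'); np.savez('w1.npz',im=im,d=d,P=P,T=T)
# rim points
q=P[(np.hypot(P[...,0]-.53,P[...,1]+.196)<.06)&(P[...,2]>.118)&(P[...,2]<.136)]
print(len(q),q.mean(0),cv2.minEnclosingCircle(q[:,:2].astype(np.float32)))
m=(np.hypot(P[...,0]-.53,P[...,1]+.196)<.04)&(P[...,2]>.08);v,u=np.nonzero(m);print(u.min(),u.max(),v.min(),v.max())
a=im[max(0,v.min()-40):v.max()+40,max(0,u.min()-40):u.max()+40];print(max(0,u.min()-40),max(0,v.min()-40),a.shape)
s=560/a.shape[1];cv2.imwrite('pics/w1.png',cv2.resize(a,None,fx=s,fy=s,interpolation=3));print(s)
E
```

```text
[ 0.51026875 -0.23932535  0.25008615] [ 1.79990167e+02 -3.32622553e-02  6.98234654e+01] [-20.   8.  47.  94.  -6.  81.   8.] 2.1
1548 [ 0.53193722 -0.20723648  0.12664155] ((0.5319314002990723, -0.20681537687778473), 0.030197711661458015)
0 559 0 419
0 0 (420, 560, 3)
1.0
```

View pics/w1.png

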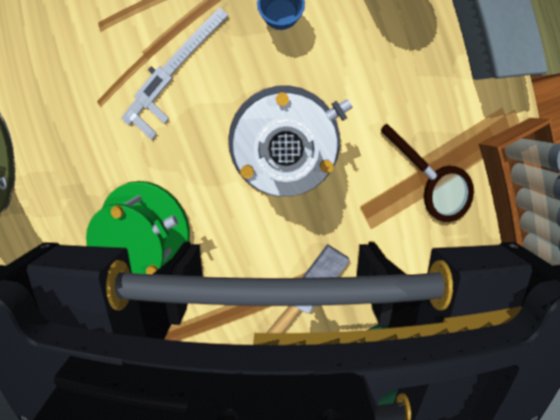

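The close view shows the mouth at about (287,148), the mesh below it and the tap at (342,108). The wrist depth puts the rim 11 mm off the scene fit, so I'll cross-check and zoom in on the gaps.

```bash
python3 - <<'E'
from h import *
W=np.load('w1.npz');im=W['im'];T=W['T']
print(T.round(3), 'mouth ray', onz('wrist',287,148,.128,T))
a=im[95:205,220:350];cv2.imwrite('pics/w1z.png',cv2.resize(a,None,fx=5,fy=5,interpolation=2)[:,:])
hsv=lambda i:cv2.cvtColor(i,cv2.COLOR_BGR2HSV)
def blue(n,im,z,T=None):
    h=hsv(im);m=((h[...,0]>100)&(h[...,0]<130)&(h[...,1]>120)&(h[...,2]>40)).astype(np.uint8)
    k,l,st,c=cv2.connectedComponentsWithStats(m);i=1+st[1:,4].argmax();return st[i],c[i].round(1)
for n,f in(('scene','scene0.npz'),('side','side0.npz'),('wrist','w1.npz')):
    Z=np.load(f);P=Z['P'];h=hsv(Z['im'])
    for z0,nm in((.128,'rim'),(.078,'plate')):
        m=(np.hypot(P[...,0]-.53,P[...,1]+.20)<.07)&(np.abs(P[...,2]-z0)<.004)
        q=P[m];A=np.c_[2*q[:,:2],np.ones(len(q))]
        lo,hi=np.percentile(q[:,:2],[1,99],axis=0);print(n,nm,len(q),'mid',((lo+hi)/2).round(4),'size',(hi-lo).round(3),q[:,2].mean().round(4))
    # blue crucible
    m=(h[...,0]>100)&(h[...,0]<125)&(h[...,1]>140)&(P[...,2]>.03)&(P[...,2]<.05)&(np.abs(P[...,1])<.2)
    q=P[m];print('  crucible',len(q),np.percentile(q,[2,98],axis=0).mean(0).round(4) if len(q) else '')
E
```

```text
[[ 0.939 -0.331 -0.094  0.536]
 [-0.344 -0.903 -0.256 -0.17 ]
 [ 0.     0.272 -0.962  0.424]
 [ 0.     0.     0.     1.   ]] mouth ray [ 0.53424148 -0.19635101  0.128     ]
scene rim 199 mid [ 0.5312 -0.195 ] size [0.058 0.058] 0.1274
scene plate 627 mid [ 0.5321 -0.1951] size [0.109 0.107] 0.078
  crucible 0 
side rim 206 mid [ 0.5306 -0.1966] size [0.058 0.059] 0.1284
side plate 656 mid [ 0.5343 -0.198 ] size [0.116 0.107] 0.0787
  crucible 0 
wrist rim 1486 mid [ 0.5321 -0.2069] size [0.057 0.057] 0.1269
wrist plate 4749 mid [ 0.5352 -0.2073] size [0.112 0.106] 0.0769
  crucible 235 [ 0.5876 -0.0547  0.0358]
```

View pics/w1z.png

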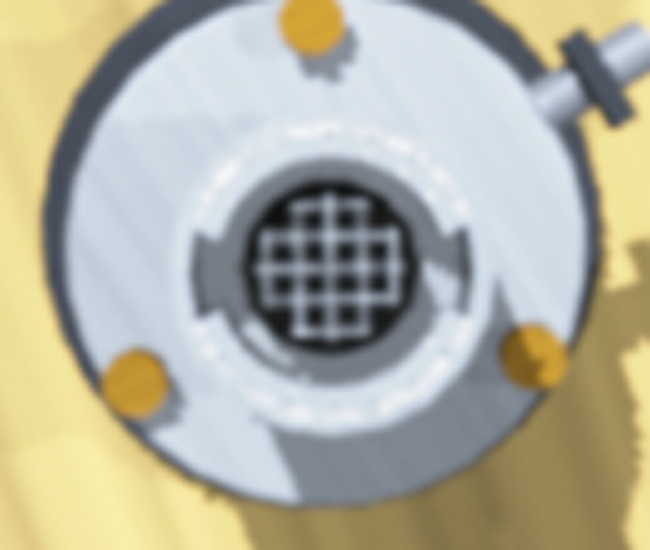

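The two gaps show clearly at crop (207,275) and (458,268), with the mouth centre at about (332,271). Converting those by ray.

```bash
python3 - <<'E'
from h import *
W=np.load('w1.npz');T=W['T']
f=lambda x,y,z:onz('wrist',220+(x+.5)/5-.5,95+(y+.5)/5-.5,z,T)
l,r=f(205,275,.125),f(460,270,.125);tap=f(600,75,.07)
c=f(332,278,.128);print('gaps',l,r,'mid',(l+r)/2,'len',np.linalg.norm(l-r),'dir',np.degrees(np.arctan2(*(r-l)[1::-1])))
print('rim c',c,'left/right/top/bot',*[f(*k,.128)[:2].round(4) for k in((187,275),(478,275),(332,118),(332,437))])
o=env.get_obs();print(o['tool_pos'],env.get_calibration('wrist')['T'][:3,3],T[:3,3])
P=W['P'];d=W['d'];print(d[149,286],P[132,287],onz('wrist',287,132,P[132,287][2],T))
E
```

```text
gaps [ 0.51093342 -0.18960118  0.125     ] [ 0.55540276 -0.20478987  0.125     ] mid [ 0.53316809 -0.19719552  0.125     ] len 0.04699168390836546 dir -18.85781218275357
rim c [ 0.53269625 -0.19794015  0.128     ] left/right/top/bot [ 0.5081 -0.1882] [ 0.558  -0.2064] [ 0.5427 -0.1705] [ 0.5226 -0.2258]
[ 0.50883546 -0.24806155  0.24905261] [ 0.53579478 -0.17787102  0.42280045] [ 0.53611032 -0.17014658  0.42443202]
0.30283073 [ 0.53835713 -0.19312166  0.11692004] [ 0.53935843 -0.18305187  0.11692004]
```

The earlier mismatch was arm lag: my depth cloud used the pose taken after the read. By rays the mouth is at (0.5325, -0.197), gap line -19° (161°), with a span of 47 mm, which is as expected. Next is the stage pre-grasp.

```bash
sed -i "s/im,d=env.read_camera(n); c=env.get_calibration(n)/c=env.get_calibration(n); im,d=env.read_camera(n)/" h.py
cat >> h.py <<'E'
a=np.array([np.cos(np.radians(195.3))*np.sin(np.radians(35)),np.sin(np.radians(195.3))*np.sin(np.radians(35)),np.cos(np.radians(35))])
_y=np.cross(a,[0,0,1]);_y/=np.linalg.norm(_y); _y*=np.sign(_y[1])
RS=R.from_matrix(np.c_[np.cross(_y,-a),_y,-a]); GRIP=np.array([.4892,.2018,.0975])
E
python3 - <<'E'
from h import *
print(_y if 0 else RS.as_euler('xyz',degrees=True))
plan(GRIP+.1*a+[0,0,.03],RS,21)
E
```

```text
[-180.    35.  -164.7]
[ 18.1 -10.7   1.7] [-0.0322 -0.0159 -0.1008] deg 6.1
[19.1 -8.9  1.1] [-0.0322 -0.0159 -0.1008] deg 6.1
[19.9 -6.9  0.6] [-0.0322 -0.0159 -0.1008] deg 6.1
[20.5 -4.9  0.1] [-0.0322 -0.0159 -0.1008] deg 6.1
[20.9 -2.8 -0.4] [-0.0322 -0.0159 -0.1008] deg 6.1
[21.1 -0.7 -0.8] [-0.0322 -0.0159 -0.1008] deg 6.1
[21.   1.5 -1.1] [-0.0322 -0.0159 -0.1008] deg 6.1
[20.7  3.6 -1.4] [-0.0322 -0.0159 -0.1008] deg 6.1
[20.2  5.7 -1.5] [-0.0322 -0.0159 -0.1008] deg 6.1
[19.5  7.8 -1.6] [-0.0322 -0.0159 -0.1008] deg 6.1
[18.6  9.8 -1.7] [-0.0322 -0.0159 -0.1008] deg 6.1
[17.5 11.6 -1.6] [-0.0322 -0.0159 -0.1008] deg 6.1
[16.2 13.4 -1.5] [-0.0322 -0.0159 -0.1008] deg 6.1
[14.8 15.  -1.3] [-0.0322 -0.0159 -0.1008] deg 6.1
[13.2 16.4 -1. ] [-0.0322 -0.0159 -0.1008] deg 6.1
[11.4 17.7 -0.6] [-0.0322 -0.0159 -0.1008] deg 6.1
[ 9.6 18.8 -0.2] [-0.0322 -0.0159 -0.1008] deg 6.1
[ 7.6 19.7  0.3] [-0.0322 -0.0159 -0.1008] deg 6.1
[ 5.6 20.3  0.8] [-0.0322 -0.0159 -0.1008] deg 6.1
[ 3.6 20.7  1.4] [-0.0322 -0.0159 -0.1008] deg 6.1
[ 1.5 20.9  2. ] [-0.0322 -0.0159 -0.1008] deg 6.1
```

>>> drive_tool --moves '[[[18.1,-10.7,1.7],[-0.032,-0.016,-0.101],0],[[19.1,-8.9,1.1],[-0.032,-0.016,-0.101],0],[[19.9,-6.9,0.6],[-0.032,-0.016,-0.101],0],[[20.5,-4.9,0],[-0.032,-0.016,-0.101],0],[[20.9,-2.8,-0.4],[-0.032,-0.016,-0.101],0],[[21.1,-0.7,-0.8],[-0.032,-0.016,-0.101],0],[[21,1.5,-1.1],[-0.032,-0.016,-0.101],0],[[20.7,3.6,-1.4],[-0.032,-0.016,-0.101],0],[[20.2,5.7,-1.5],[-0.032,-0.016,-0.101],0],[[19.5,7.8,-1.6],[-0.032,-0.016,-0.101],0],[[18.6,9.8,-1.7],[-0.032,-0.016,-0.101],0],[[17.5,11.6,-1.6],[-0.032,-0.016,-0.101],0]]'

```text
time_s: 3.15
tool_pos: [0.4886, -0.0222, 0.2357]
tool_rot: [168.7, 16.8, 129.4]
force: [0.1, -0.1, 0.3]
grip_width: 0.0871
grasp_force: 0.0
```

>>> drive_tool --moves '[[[16.2,13.4,-1.5],[-0.032,-0.016,-0.101],0],[[14.8,15,-1.3],[-0.032,-0.016,-0.101],0],[[13.2,16.4,-1],[-0.032,-0.016,-0.101],0],[[11.4,17.7,-0.6],[-0.032,-0.016,-0.101],0],[[9.6,18.8,-0.2],[-0.032,-0.016,-0.101],0],[[7.6,19.7,0.3],[-0.032,-0.016,-0.101],0],[[5.6,20.3,0.8],[-0.032,-0.016,-0.101],0],[[3.6,20.7,1.4],[-0.032,-0.016,-0.101],0],[[1.5,20.9,2],[-0.032,-0.016,-0.101],0],[[0,0,0],[0,0,0],0],[[0,0,0],[0,0,0],0]]'

```text
time_s: 4.07
tool_pos: [0.5178, 0.1758, 0.2185]
tool_rot: [176.5, 31.4, -174.9]
force: [-0.7, -0.1, -0.3]
grip_width: 0.0869
grasp_force: 0.0
```

```bash
python3 - <<'E'
from h import *
o=env.get_obs();print(o['tool_pos'],o['tool_rot'],o['qpos'].round(0),o['joint_velocities'].round(1),o['time_s'])
T=env.get_calibration('wrist')['T'];im,d,P=cloud('wrist');np.savez('w2.npz',im=im,d=d,P=P,T=T);cv2.imwrite('pics/w2.png',im)
# points on top rim of stage: near the plane s=34.5 from grip
w=P-GRIP;s=w@a;rad=np.linalg.norm(w-s[...,None]*a,axis=2)
m=(np.abs(s-.0345)<.006)&(rad<.045);q=P[m]
e=np.c_[(q-GRIP)@RS.as_matrix()[:,0],(q-GRIP)@RS.as_matrix()[:,1]]*1000
print(m.sum(),'rim mid in tool xy mm',((np.percentile(e,1,axis=0)+np.percentile(e,99,axis=0))/2).round(1),np.ptp(e,axis=0).round(1),'s',(np.median((q-GRIP)@a)).round(4),cv2.minEnclosingCircle(e.astype(np.float32)))
E
```

```text
[0.51776007 0.17583106 0.21854504] [ 176.54437172   31.40114531 -174.91713946] [-17. -17.  -9. 125.   7.  42.  66.] [ 1.3 -0.1  0.9 -0.7  0.4  0.4 -0.5] 4.0667
2487 rim mid in tool xy mm [-1.3 -1.7] [59.9 59.5] s 0.034 ((-1.083774209022522, -1.946946144104004), 30.057933807373047)
```

View pics/w2.png

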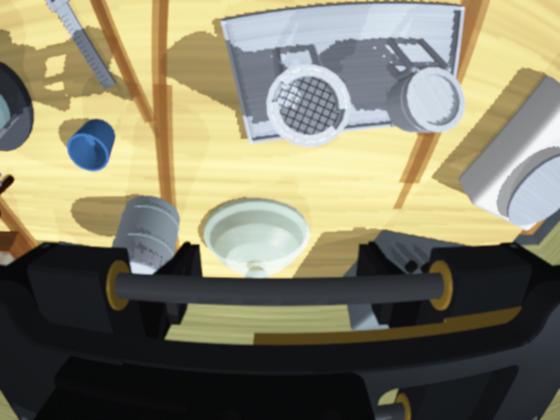

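The view shows the stage's mesh top at (309,104) and the cup at (427,98). The rim measures 60 mm across, about 2 mm from my estimate. Joint 2 hit its limit, so the 35° tool tilt isn't reachable this close in. I'll grip with a 15° tool tilt instead, since the pads on the barrel sides allow that pitch, and straighten the stage later.

```bash
cat >> h.py <<'E'
GRIP=GRIP+RS.apply([-.0011,-.0019,0])
RT=R.from_euler('xyz',[180,15,-164.7],degrees=True); ZT=RT.apply([0,0,1]); G85=GRIP+.005*a; TG=G85-.003*ZT
E
python3 - <<'E'
from h import *
print('TG',TG,'ZT',ZT)
s=plan(TG-.085*ZT,RT,7); print('final 85 mm along z')
E
```

```text
TG [0.48705532 0.19924347 0.10512447] ZT [ 0.24964583  0.06829537 -0.96592583]
[8.5 3.2 0.3] [-0.0016  0.0415 -0.0225] deg 2.7
[8.4 3.4 0.6] [-0.0016  0.0415 -0.0225] deg 2.7
[8.3 3.6 1. ] [-0.0016  0.0415 -0.0225] deg 2.7
[8.2 3.8 1.3] [-0.0016  0.0415 -0.0225] deg 2.7
[8.  4.  1.7] [-0.0016  0.0415 -0.0225] deg 2.7
[7.9 4.2 2. ] [-0.0016  0.0415 -0.0225] deg 2.7
[7.7 4.3 2.4] [-0.0016  0.0415 -0.0225] deg 2.7
final 85 mm along z
```

>>> drive_tool --moves '[[[8.5,3.2,0.3],[-0.002,0.042,-0.023],0],[[8.4,3.4,0.6],[-0.002,0.042,-0.023],0],[[8.3,3.6,1],[-0.002,0.042,-0.023],0],[[8.2,3.8,1.3],[-0.002,0.042,-0.023],0],[[8,4,1.7],[-0.002,0.042,-0.023],0],[[7.9,4.2,2],[-0.002,0.042,-0.023],0],[[7.7,4.3,2.4],[-0.002,0.042,-0.023],0],[[0,0,0],[0,0,0],0],[[0,0,0],[0,0,0],0]]'

```text
time_s: 4.87
tool_pos: [0.4667, 0.1928, 0.1876]
tool_rot: [179.9, 14.9, -164.5]
force: [0.7, -0.2, -0.3]
grip_width: 0.087
grasp_force: 0.0
```

```bash
python3 - <<'E'
from h import *
o=env.get_obs();print(o['tool_pos'],o['tool_rot'],o['qpos'].round(0),o['joint_velocities'].round(1),o['time_s'],TG-.085*ZT)
plan(TG,RT,8)
E
```

```text
[0.46672675 0.19283448 0.18757708] [ 179.93769929   14.89631199 -164.50681525] [-20. -10.  -7. 117.   2.  58.  78.] [ 0.  -0.9  0.1  0.6  0.1 -0.4  0.2] 4.8667 [0.46583542 0.19343836 0.18722817]
[ 0.1  0.1 10.6] [ 0.0002 -0.0002  0.0004] deg 0.0
[ 0.1  0.1 10.6] [ 0.0002 -0.0002  0.0004] deg 0.0
[ 0.1  0.1 10.6] [ 0.0002 -0.0002  0.0004] deg 0.0
[ 0.1  0.1 10.6] [ 0.0002 -0.0002  0.0004] deg 0.0
[ 0.1  0.1 10.6] [ 0.0002 -0.0002  0.0004] deg 0.0
[ 0.1  0.1 10.6] [ 0.0002 -0.0002  0.0004] deg 0.0
[ 0.1  0.1 10.6] [ 0.0002 -0.0002  0.0004] deg 0.0
[ 0.1  0.1 10.6] [ 0.0002 -0.0002  0.0004] deg 0.0
```

>>> drive_tool --moves '[[[0,0,14],[0,0,0],0],[[0,0,14],[0,0,0],0],[[0,0,14],[0,0,0],0],[[0,0,14],[0,0,0],0],[[0,0,14],[0,0,0],0],[[0,0,14],[0,0,0],0.1],[[0,0,0],[0,0,0],0.2],[[0,0,0],[0,0,0],0.6],[[0,0,0],[0,0,0],0.6],[[0,0,0],[0,0,0],0.6],[[0,0,0],[0,0,0],0.6]]' --newtons 30

```text
time_s: 5.78
tool_pos: [0.4875, 0.1999, 0.1078]
tool_rot: [179.9, 15.0, -164.4]
force: [-1.0, -0.1, 2.0]
grip_width: 0.0589
grasp_force: 30.0
```

```bash
python3 - <<'E'
from h import *
o=env.get_obs();print(o['tool_pos'],o['tool_rot'],o['force'],o['grip_width'],o['grasp_force'],TG)
print('axis in tool', RT.inv().apply(a).round(3),'up', RT.inv().apply([0,0,1]).round(3))
E
```

```text
[0.48749121 0.1999021  0.10775037] [ 179.91580808   15.01129461 -164.35315255] [-0.98796032 -0.12920495  1.96972147] 0.05886213883934086 30.008587818592787 [0.48705532 0.19924347 0.10512447]
axis in tool [ 0.342  0.    -0.94 ] up [-0.259  0.    -0.966]
```

>>> drive_tool --moves '[[[2.1,0,-5.6],[0,0,0],0.6],[[3.4,0,-9.4],[0,0,0],0.6],[[3.4,0,-9.4],[0,0,0],0.6],[[3.4,0,-9.4],[0,0,0],0.6],[[3.4,0,-9.4],[0,0,0],0.6],[[-5.2,0,-19.3],[0,0,0],0.6],[[-6.5,0,-24.2],[0,0,0],0.6],[[-6.5,0,-24.2],[0,0,0],0.6],[[-6.5,0,-24.2],[0,0,0],0.6],[[-5.2,0,-19.3],[0,0,0],0.6],[[0,0,0],[0,0,0],0.6]]'

```text
time_s: 6.7
tool_pos: [0.4633, 0.1929, 0.2647]
tool_rot: [179.9, 15.3, -164.4]
force: [1.5, 1.0, -2.5]
grip_width: 0.059
grasp_force: 30.0
```

```bash
python3 - <<'E'
from h import *
o=env.get_obs();print(o['tool_pos'],o['tool_rot'],o['force'],o['grip_width'],o['grasp_force'],o['qpos'].round(0))
L=[]
for n in('scene','side'):
    c=env.get_calibration(n);im,d,P=cloud(n);np.savez(n+'1.npz',im=im,d=d,P=P)
    Rc=R.from_euler('xyz',o['tool_rot'],degrees=True);ax=Rc.apply([.342,0,-.94]);base=o['tool_pos']+Rc.apply([0,0,.003])-.085*ax
    T=np.array(c['T']);q=np.linalg.inv(T)@np.r_[base+.03*ax,1];u,v=q[0]/q[2]*c['fx']+c['cx'],q[1]/q[2]*c['fy']+c['cy'];print(n,u,v,q[2],'base',base)
    u,v=int(u),int(v);L.append(cv2.resize(im[max(v-40,0):v+40,max(u-40,0):u+40],(400,400),interpolation=2))
cv2.imwrite('pics/st.png',np.hstack(L))
E
```

```text
[0.4633414  0.19294488 0.26470499] [ 179.88691525   15.3061046  -164.36152098] [ 1.54950948  1.00246577 -2.51281349] 0.05901894450977626 29.988478319719434 [-20. -13.  -7. 111.   1.  67.  78.]
scene 392.05888299555886 217.2547774156943 0.8147195415305222 base [0.51137167 0.20655986 0.19241944]
side 216.6145703985828 137.31652688717003 1.104755903626826 base [0.51137167 0.20655986 0.19241944]
```

View pics/st.png

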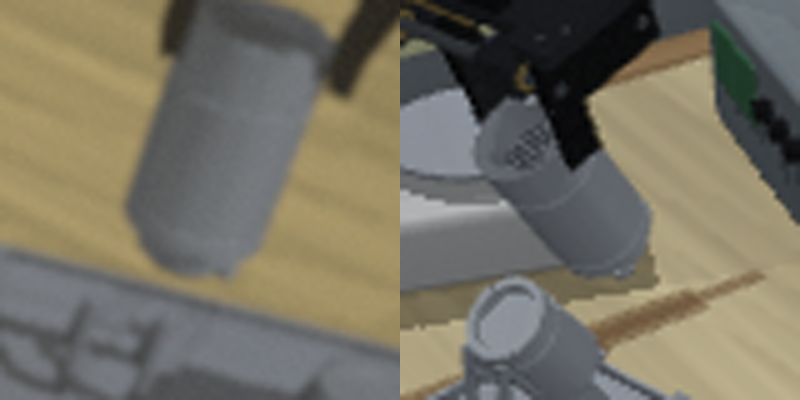

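The stage is in hand, clear of the rack and still at its 35° lean. Next I'll carry it upright to above the tower and look at the spigot from the side camera.

```bash
cat >> h.py <<'E'
M=np.array([.5325,-.197,.128])
def up20(yaw): return R.from_euler('xyz',[180,-20,yaw],degrees=True)
def tcp(o,Rt,s=.087): return np.array(o)+[0,0,s]-.003*Rt.apply([0,0,1])
E
python3 - <<'E'
from h import *
Rt=up20(160);plan(tcp([M[0],M[1],.25],Rt),Rt,14)
E
```

```text
[  1.  -28.2  -6.2] [-0.002   0.042   0.0451] deg 3.5
[ -0.  -28.2  -6.3] [-0.002   0.042   0.0451] deg 3.5
[ -1.  -28.1  -6.3] [-0.002   0.042   0.0451] deg 3.5
[ -2.  -28.1  -6.5] [-0.002   0.042   0.0451] deg 3.5
[ -3.  -27.9  -6.6] [-0.002   0.042   0.0451] deg 3.5
[ -4.  -27.8  -6.8] [-0.002   0.042   0.0451] deg 3.5
[ -5.  -27.5  -7.1] [-0.002   0.042   0.0451] deg 3.5
[ -5.9 -27.3  -7.3] [-0.002   0.042   0.0451] deg 3.5
[ -6.8 -27.   -7.7] [-0.002   0.042   0.0451] deg 3.5
[ -7.7 -26.6  -8. ] [-0.002   0.042   0.0451] deg 3.5
[ -8.5 -26.3  -8.4] [-0.002   0.042   0.0451] deg 3.5
[ -9.3 -25.8  -8.8] [-0.002   0.042   0.0451] deg 3.5
[-10.1 -25.4  -9.3] [-0.002   0.042   0.0451] deg 3.5
[-10.8 -24.9  -9.8] [-0.002   0.042   0.0451] deg 3.5
```

>>> drive_tool --moves '[[[1,-28.2,-6.2],[-0.002,0.042,0.045],0.6],[[0,-28.2,-6.3],[-0.002,0.042,0.045],0.6],[[-1,-28.1,-6.3],[-0.002,0.042,0.045],0.6],[[-2,-28.1,-6.5],[-0.002,0.042,0.045],0.6],[[-3,-27.9,-6.6],[-0.002,0.042,0.045],0.6],[[-4,-27.8,-6.8],[-0.002,0.042,0.045],0.6],[[-5,-27.5,-7.1],[-0.002,0.042,0.045],0.6],[[-5.9,-27.3,-7.3],[-0.002,0.042,0.045],0.6],[[-6.8,-27,-7.7],[-0.002,0.042,0.045],0.6],[[-7.7,-26.6,-8],[-0.002,0.042,0.045],0.6],[[-8.5,-26.3,-8.4],[-0.002,0.042,0.045],0.6],[[-9.3,-25.8,-8.8],[-0.002,0.042,0.045],0.6]]'

```text
time_s: 7.8
tool_pos: [0.5233, -0.1423, 0.3263]
tool_rot: [178.6, -15.4, 165.3]
force: [0.2, -0.4, -2.3]
grip_width: 0.0592
grasp_force: 30.0
```

>>> drive_tool --moves '[[[-10.1,-25.4,-9.3],[-0.002,0.042,0.045],0.6],[[-10.8,-24.9,-9.8],[-0.002,0.042,0.045],0.6],[[0,0,0],[0,0,0],0.6],[[0,0,0],[0,0,0],0.6],[[0,0,0],[0,0,0],0.6]]'

```text
time_s: 8.22
tool_pos: [0.534, -0.1963, 0.3376]
tool_rot: [179.9, -20.2, 160.1]
force: [0.0, 1.0, -3.0]
grip_width: 0.0592
grasp_force: 30.0
```

```bash
python3 - <<'E'
from h import *
o=env.get_obs();print(o['tool_pos'],o['tool_rot'],o['force'],o['grip_width'],o['qpos'].round(0),o['time_s'])
Rt=up20(160);print(tcp([M[0],M[1],.25],Rt))
L=[]
for n in('scene','side'):
    c=env.get_calibration(n);im,d,P=cloud(n);np.savez(n+'2.npz',im=im,d=d,P=P)
    b=o['tool_pos']-[0,0,.087]
    q=np.linalg.inv(np.array(c['T']))@np.r_[b+[0,0,.03],1];u,v=int(q[0]/q[2]*c['fx']+c['cx']),int(q[1]/q[2]*c['fy']+c['cy'])
    print(n,u,v,q[2]);L.append(cv2.resize(im[max(v-40,0):v+40,max(u-40,0):u+40],(400,400),interpolation=2))
    m=(np.hypot(P[...,0]-b[0],P[...,1]-b[1])<.05)&(P[...,2]>b[2]+.022)&(P[...,2]<b[2]+.11)
    p=P[m]
    # tilt check: cylinder axis fit radius 30
    from scipy.optimize import least_squares
    f=lambda t,q:(lambda w,ax:np.linalg.norm(w-np.outer(w@ax,ax),axis=1)-.03)(q-[t[0],t[1],b[2]+.05],np.array([t[2],t[3],1])/np.linalg.norm([t[2],t[3],1]))
    t=np.r_[b[:2],0,0]
    for k in(.01,.006,.004): q2=p[np.abs(f(t,p))<k];t=least_squares(f,t,args=(q2,),loss='soft_l1',f_scale=.002).x
    print(len(q2),'axis at mid',t[:2].round(4),'tilt deg',np.degrees(t[2:]).round(1),'top z',np.percentile(q2[:,2],99).round(4))
cv2.imwrite('pics/st2.png',np.hstack(L))
E
```

```text
[ 0.53404743 -0.19634601  0.3375526 ] [179.90631368 -20.16509338 160.1342667 ] [ 0.01002659  1.03005974 -3.0342114 ] 0.059220263611534346 [  5.  24.  20.  65.  -7. 112.  93.] 8.2167
[ 0.53346418 -0.19735093  0.33981908]
scene 222 132 0.8378725397518807
452 axis at mid [ 0.5273 -0.1948] tilt deg [ 2.4 -0.4] top z 0.3389
side 314 181 0.8238737761458593
1015 axis at mid [ 0.5283 -0.1944] tilt deg [ 1.5 -1.1] top z 0.3594
```

View pics/st2.png

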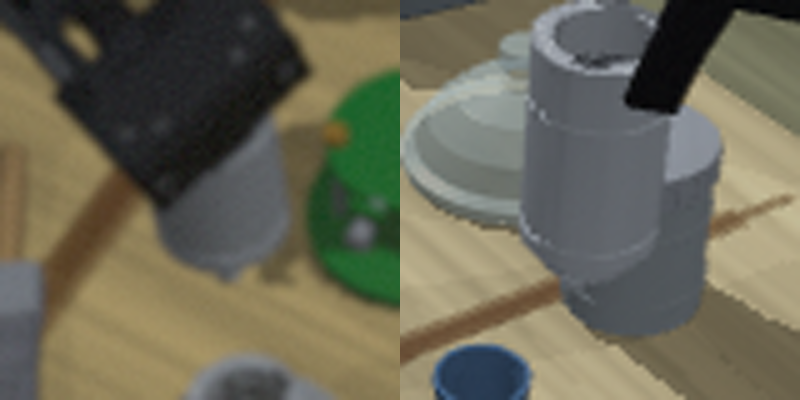

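The stage is upright within 2°. Small lug-like bumps show at scene crop (235,270) and side crop (185,290). I'll cast those onto the lug height.

```bash
python3 - <<'E'
from h import *
b=np.array([.5263,-.194]);zb=.2515
for n,u,v in(('scene',182+234/5,92+268/5),('scene',182+222/5,92+276/5),('side',274+185/5,141+290/5),('side',274+175/5,141+283/5),('side',274+193/5,141+298/5)):
    p=onz(n,u,v,zb+.0075)[:2]-b;print(n,p.round(4),'r',np.hypot(*p).round(4),'az',np.degrees(np.arctan2(p[1],p[0])).round(0))
L=[]
for n,u,v in(('scene',222,138),('side',312,192)):
    im=np.load(n+'2.npz')['im'][v-22:v+22,u-22:u+22];im=cv2.normalize(im,None,0,255,cv2.NORM_MINMAX)
    L.append(cv2.resize(im,(396,396),interpolation=cv2.INTER_CUBIC))
cv2.imwrite('pics/st3.png',np.hstack(L))
E
```

```text
scene [0.0176 0.0176] r 0.0249 az 45.0
scene [0.024  0.0157] r 0.0287 az 33.0
side [-0.0187 -0.0252] r 0.0314 az -127.0
side [-0.0192 -0.019 ] r 0.0271 az -135.0
side [-0.0193 -0.0314] r 0.0369 az -121.0
```

View pics/st3.png

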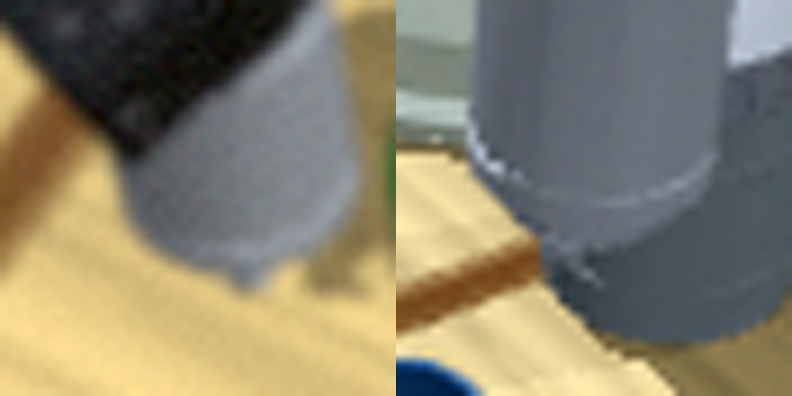

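Both views agree: the lugs lie along about 45°/-135° and the gaps along -19°, so the stage needs about -62° clockwise. I'll set it on the lip first, regrip with the tool vertical, then turn.

```bash
python3 - <<'E'
from h import *
o=env.get_obs();R0=R.from_euler('xyz',o['tool_rot'],degrees=True)
Rt=R.from_rotvec([0,-np.radians(2),0])*R0
plan(o['tool_pos']+[.003,-.0025,-.110],Rt,6)
print('down/mm',Rt.inv().apply([0,0,-1]).round(3))
E
```

```text
[-6.9 -0.3 17. ] [-0.0018 -0.0055 -0.0007] deg 0.3
[-6.8 -0.3 17.1] [-0.0018 -0.0055 -0.0007] deg 0.3
[-6.7 -0.3 17.1] [-0.0018 -0.0055 -0.0007] deg 0.3
[-6.6 -0.4 17.1] [-0.0018 -0.0055 -0.0007] deg 0.3
[-6.5 -0.4 17.2] [-0.0018 -0.0055 -0.0007] deg 0.3
[-6.4 -0.4 17.2] [-0.0018 -0.0055 -0.0007] deg 0.3
down/mm [-0.311 -0.014  0.95 ]
```

>>> drive_tool --moves '[[[-6.9,-0.3,17],[-0.002,-0.0055,-0.001],0.6],[[-6.8,-0.3,17.1],[-0.002,-0.0055,-0.001],0.6],[[-6.7,-0.3,17.1],[-0.002,-0.0055,-0.001],0.6],[[-6.6,-0.4,17.1],[-0.002,-0.0055,-0.001],0.6],[[-6.5,-0.4,17.2],[-0.002,-0.0055,-0.001],0.6],[[-6.4,-0.4,17.2],[-0.002,-0.0055,-0.001],0.6],[[0,0,0],[0,0,0],0.6],[[0,0,0],[0,0,0],0.6]]'

```text
time_s: 8.98
tool_pos: [0.5369, -0.198, 0.2296]
tool_rot: [179.1, -18.2, 160.6]
force: [0.8, -0.5, -1.6]
grip_width: 0.0592
grasp_force: 30.0
```

```bash
python3 - <<'E'
from h import *
from scipy.optimize import least_squares
o=env.get_obs();print(o['tool_pos'],o['tool_rot'],o['force'],o['wrist_torque'].round(2),o['time_s'])
b=o['tool_pos']-[0,0,.09]
for n in('scene','side'):
    im,d,P=cloud(n);np.savez(n+'3.npz',im=im,d=d,P=P)
    p=P[(np.hypot(P[...,0]-b[0],P[...,1]-b[1])<.05)&(P[...,2]>b[2]+.022)&(P[...,2]<b[2]+.11)]
    f=lambda t,q:(lambda w,ax:np.linalg.norm(w-np.outer(w@ax,ax),axis=1)-.03)(q-[t[0],t[1],b[2]+.05],np.array([t[2],t[3],1])/np.linalg.norm([t[2],t[3],1]))
    t=np.r_[b[:2],0,0]
    for k in(.01,.006,.004): q2=p[np.abs(f(t,p))<k];t=least_squares(f,t,args=(q2,),loss='soft_l1',f_scale=.002).x
    print(n,len(q2),'axis base',(t[:2]-.05*t[2:]).round(4),'mid',t[:2].round(4),'tilt deg',np.degrees(t[2:]).round(1))
    q=P[(np.hypot(P[...,0]-b[0],P[...,1]-b[1])<.045)&(P[...,2]>.12)]
    print(' top z', np.percentile(P[(np.hypot(P[...,0]-t[0],P[...,1]-t[1])<.031)&(P[...,2]<b[2]+.125)&(P[...,2]>.15)][:,2],99.5))
E
```

```text
[ 0.53687033 -0.19802787  0.22956634] [179.08472296 -18.17341511 160.57741012] [ 0.83414816 -0.50205973 -1.61088684] [-0.21 -0.62 -0.05] 8.9833
scene 277 axis base [ 0.5318 -0.1963] mid [ 0.5317 -0.1966] tilt deg [-0.2 -0.3]
 top z 0.2628298854833752
side 760 axis base [ 0.5338 -0.1964] mid [ 0.5331 -0.1971] tilt deg [-0.7 -0.8]
 top z 0.2628336399266126
```

>>> drive_tool --moves '[[[-1.1,0,3.3],[0,0,0],0.6],[[-1.1,0,3.3],[0,0,0],0.6],[[-1.1,0,3.3],[0,0,0],0.6],[[-0.6,0,1.9],[0,0,0],0.6],[[-0.6,0,1.9],[0,0,0],0.6],[[0,0,0],[0,0,0],0.6]]'

```text
time_s: 9.58
tool_pos: [0.5374, -0.1993, 0.2143]
tool_rot: [179.1, -18.2, 160.5]
force: [-0.4, 0.8, -2.7]
grip_width: 0.0591
grasp_force: 30.0
```

>>> drive_tool --moves '[[[-0.4,0,1.2],[0,0,0],0.6],[[-0.4,0,1.2],[0,0,0],0.6],[[0,0,0],[0,0,0],0.6]]'

```text
time_s: 9.83
tool_pos: [0.538, -0.1994, 0.2134]
tool_rot: [179.1, -18.0, 160.5]
force: [0.2, -0.4, 3.5]
grip_width: 0.059
grasp_force: 30.0
```

>>> drive_tool --moves '[[[-0.4,0,1.2],[0,0,0],0.6],[[-0.4,0,1.2],[0,0,0],0.6],[[0,0,0],[0,0,0],0.6]]'

```text
time_s: 10.08
tool_pos: [0.5384, -0.1997, 0.2132]
tool_rot: [179.1, -17.9, 160.5]
force: [-0.3, -0.5, 12.7]
grip_width: 0.0592
grasp_force: 30.0
```

>>> drive_tool --moves '[[[0.8,0,-2.4],[0,0,0],0.6],[[0,0,0],[0,0,0],0],[[0,0,0],[0,0,0],0],[[0,0,0],[0,0,0],0],[[0,0,0],[0,0,0],0]]'

```text
time_s: 10.5
tool_pos: [0.5375, -0.1994, 0.2119]
tool_rot: [179.2, -18.1, 160.4]
force: [0.5, -0.3, 0.1]
grip_width: 0.0781
grasp_force: 0.0
```

```bash
python3 - <<'E'
from h import *
o=env.get_obs();print(o['tool_pos'],o['tool_rot'],o['force'],o['grip_width'],o['time_s'],o['qpos'].round(0))
from scipy.optimize import least_squares
for n in('scene','side'):
    im,d,P=cloud(n);h=P[...,2]
    p=P[(np.hypot(P[...,0]-.5325,P[...,1]+.197)<.04)&(h>.15)&(h<.23)]
    f=lambda t,q:(lambda w,ax:np.linalg.norm(w-np.outer(w@ax,ax),axis=1)-.03)(q-[t[0],t[1],.19],np.array([t[2],t[3],1])/np.linalg.norm([t[2],t[3],1]))
    t=np.r_[.5325,-.197,0,0]
    for k in(.01,.006,.004): q2=p[np.abs(f(t,p))<k];t=least_squares(f,t,args=(q2,),loss='soft_l1',f_scale=.002).x
    print(n,len(q2),t[:2].round(4),np.degrees(t[2:]).round(1))
s=plan([.5325,-.197,.235],down(150),6);plan([.5325,-.197,.207],down(150),3,s)
E
```

```text
[ 0.53748775 -0.19939488  0.2119217 ] [179.15325995 -18.13214644 160.44791178] [ 0.47716384 -0.27750929  0.12489249] 0.07814174401827234 10.5 [ 5. 24. 19. 79. -8. 97. 94.]
scene 202 [ 0.5321 -0.1968] [1.  0.5]
side 652 [ 0.5323 -0.1972] [-0.5 -0.1]
[ 2.1  0.1 -3.4] [-0.0024 -0.0528  0.0298] deg 3.5
[ 1.9  0.1 -3.5] [-0.0024 -0.0528  0.0298] deg 3.5
[ 1.7  0.1 -3.6] [-0.0024 -0.0528  0.0298] deg 3.5
[ 1.5  0.  -3.6] [-0.0024 -0.0528  0.0298] deg 3.5
[ 1.3 -0.  -3.7] [-0.0024 -0.0528  0.0298] deg 3.5
[ 1.1 -0.1 -3.8] [-0.0024 -0.0528  0.0298] deg 3.5
[ 0.  -0.   9.3] [0. 0. 0.] deg 0.0
[ 0.  -0.   9.3] [0. 0. 0.] deg 0.0
[ 0.  -0.   9.3] [0. 0. 0.] deg 0.0
```

The stage stands upright on the lip at (0.532, -0.197). Regripping with the tool vertical.

>>> drive_tool --moves '[[[2.1,0,-3.4],[-0.002,-0.053,0.03],0],[[1.9,0,-3.5],[-0.002,-0.053,0.03],0],[[1.7,0,-3.6],[-0.002,-0.053,0.03],0],[[1.5,0,-3.6],[-0.002,-0.053,0.03],0],[[1.3,0,-3.7],[-0.002,-0.053,0.03],0],[[1.1,0,-3.8],[-0.002,-0.053,0.03],0],[[0,0,9],[0,0,0],0],[[0,0,9],[0,0,0],0],[[0,0,9],[0,0,0],0],[[0,0,0],[0,0,0],0],[[0,0,0],[0,0,0],0]]'

```text
time_s: 11.52
tool_pos: [0.5321, -0.1973, 0.2065]
tool_rot: [-179.8, -0.1, 149.9]
force: [0.3, -0.5, -0.2]
grip_width: 0.0868
grasp_force: 0.0
```

```bash
python3 - <<'E'
from h import *
o=env.get_obs();print(o['force'],o['qpos'].round(0),o['time_s'],o['tool_rot']);plan([.5323,-.197,.207],down(150),1)
E
```

```text
[ 0.26845374 -0.4910465  -0.19734744] [-1.  9. 20. 96. -3. 76. 80.] 11.5167 [-1.79794291e+02 -9.93930767e-02  1.49939371e+02]
[-0.   0.3 -0.5] [-0.0036 -0.0017 -0.0011] deg 0.2
```

>>> drive_tool --moves '[[[0,0,0],[0,0,0],0.6],[[0,0,0],[0,0,0],0.6],[[0,0,0],[0,0,0],0.6],[[0,0,0],[0,0,0],0.6],[[0,0,0],[0,0,0.105],0.6],[[0,0,0],[0,0,0.105],0.6],[[0,0,0],[0,0,0.105],0.6],[[0,0,0],[0,0,0.105],0.6],[[0,0,0],[0,0,0.105],0.6],[[0,0,0],[0,0,0.105],0.6],[[0,0,0],[0,0,0.105],0.6],[[0,0,0],[0,0,0],0.6]]' --newtons 40

```text
time_s: 12.52
tool_pos: [0.5329, -0.197, 0.2087]
tool_rot: [180.0, 0.2, 107.7]
force: [0.5, 0.9, 0.2]
grip_width: 0.0595
grasp_force: 40.0
```

>>> drive_tool --moves '[[[0,0,1],[0,0,0],0.6],[[0,0,1],[0,0,0],0.6],[[0,0,0],[0,0,0],0.6]]'

```text
time_s: 12.77
tool_pos: [0.5332, -0.1978, 0.2084]
tool_rot: [179.9, 0.2, 108.0]
force: [-1.3, 0.2, 8.4]
grip_width: 0.0595
grasp_force: 40.0
```

>>> drive_tool --moves '[[[0,0,0],[0,0,0.052],0.6],[[0,0,0],[0,0,0.052],0.6],[[0,0,0],[0,0,0.052],0.6],[[0,0,0],[0,0,0],0.6]]'

```text
time_s: 13.1
tool_pos: [0.5335, -0.1973, 0.2083]
tool_rot: [179.8, 0.2, 98.9]
force: [-0.0, 1.2, 7.7]
grip_width: 0.0598
grasp_force: 40.0
```

>>> drive_tool --moves '[[[0,0,0],[0,0,0.052],0.6],[[0,0,0],[0,0,0.052],0.6],[[0,0,0],[0,0,0],0.6]]'

```text
time_s: 13.35
tool_pos: [0.5333, -0.1972, 0.2076]
tool_rot: [179.9, 0.2, 93.0]
force: [0.5, 0.8, 4.7]
grip_width: 0.0596
grasp_force: 40.0
```

>>> drive_tool --moves '[[[0,0,0],[0,0,0.052],0.6],[[0,0,0],[0,0,0.052],0.6],[[0,0,0],[0,0,0],0.6]]'

```text
time_s: 13.6
tool_pos: [0.5321, -0.1969, 0.2055]
tool_rot: [-180.0, 0.1, 87.1]
force: [-0.3, 0.9, -1.5]
grip_width: 0.0594
grasp_force: 40.0
```

The force vanished at yaw 87° (-63°), as predicted, so the lugs are in the gaps. Pressing down.

>>> drive_tool --moves '[[[0,0,1.5],[0,0,0],0.6],[[0,0,1.5],[0,0,0],0.6],[[0,0,1.5],[0,0,0],0.6],[[0,0,0],[0,0,0],0.6]]'

```text
time_s: 13.93
tool_pos: [0.5324, -0.1972, 0.2019]
tool_rot: [180.0, 0.1, 87.0]
force: [-2.1, 1.1, 1.5]
grip_width: 0.0593
grasp_force: 40.0
```

>>> drive_tool --moves '[[[0,0,1.5],[0,0,0],0.6],[[0,0,1.5],[0,0,0],0.6],[[0,0,1.5],[0,0,0],0.6],[[0,0,1.5],[0,0,0],0.6],[[0,0,0],[0,0,0],0.6]]'

```text
time_s: 14.35
tool_pos: [0.5326, -0.1972, 0.1967]
tool_rot: [179.9, 0.1, 87.0]
force: [-3.7, 1.9, 5.8]
grip_width: 0.0594
grasp_force: 40.0
```

>>> drive_tool --moves '[[[0,0,1.2],[0,0,0],0.6],[[0,0,1.2],[0,0,0],0.6],[[0,0,1],[0,0,0],0.6],[[0,0,0],[0,0,0],0.6]]'

```text
time_s: 14.68
tool_pos: [0.5327, -0.1971, 0.1953]
tool_rot: [179.9, 0.1, 87.0]
force: [-6.6, 4.6, 14.6]
grip_width: 0.0593
grasp_force: 40.0
```

>>> drive_tool --moves '[[[0.6,-0.9,0],[0,0,0],0.6],[[0,0,0],[0,0,0.087],0.6],[[0,0,0],[0,0,0.087],0.6],[[0,0,0],[0,0,0.087],0.6],[[0,0,0],[0,0,0.087],0.6],[[0,0,0],[0,0,0],0.6]]'

```text
time_s: 15.18
tool_pos: [0.5335, -0.1962, 0.1954]
tool_rot: [179.7, -0.0, 66.9]
force: [-1.5, 2.8, 12.3]
grip_width: 0.0595
grasp_force: 40.0
```

```bash
python3 -c "
from h import *
o=env.get_obs();print(o['force'],o['wrist_torque'],o['tool_rot'],o['tool_pos'])"
```

```text
[-1.47658727  2.77721854 12.26675402] [ 0.85093266  0.90754845 -0.14379226] [ 1.79672347e+02 -8.82910238e-03  6.68777985e+01] [ 0.53353406 -0.19615274  0.19540224]
```

>>> drive_tool --moves '[[[0,0,0],[0,0,0.09],0.6],[[0,0,0],[0,0,0.09],0.6],[[0,0,0],[0,0,0.09],0.6],[[0,0,0],[0,0,0.09],0.6],[[0,0,0],[0,0,0.09],0.6],[[0,0,0],[0,0,0.09],0.6],[[0,0,0],[0,0,0.09],0.6],[[0,0,0],[0,0,0.09],0.6],[[0,0,0],[0,0,0.09],0.6],[[0,0,0],[0,0,0.09],0.6],[[0,0,0],[0,0,0.09],0.6],[[0,0,0],[0,0,0],0.6]]'

```text
time_s: 16.18
tool_pos: [0.534, -0.1966, 0.1953]
tool_rot: [179.8, -0.3, 10.1]
force: [-0.8, 2.0, 12.0]
grip_width: 0.0594
grasp_force: 40.0
```

```bash
python3 -c "
from h import *
o=env.get_obs();print(o['force'],o['wrist_torque'],o['tool_rot'],o['tool_pos'],o['qpos'].round(0))"
```

```text
[-0.78364204  1.97024831 11.95073259] [ 0.7850169   0.38058624 -0.04664732] [179.78644081  -0.34440787  10.12969168] [ 0.53403588 -0.19655864  0.19528818] [-10.   9.  31.  98.  -5.  74. -58.]
```

>>> drive_tool --moves '[[[0,0,0],[0,0,0.052],0.6],[[0,0,0],[0,0,0.052],0.6],[[0,0,0],[0,0,0],0.6]]'

```text
time_s: 16.43
tool_pos: [0.534, -0.1967, 0.1953]
tool_rot: [179.8, -0.4, 4.3]
force: [-0.5, 2.3, 10.8]
grip_width: 0.0593
grasp_force: 40.0
```

```bash
python3 -c "
from h import *
o=env.get_obs();print(o['force'],o['wrist_torque'],o['tool_rot'],o['tool_pos'],o['qpos'].round(0))"
```

```text
[-0.50596668  2.256796   10.83648094] [ 0.71795122  0.42509266 -0.0980695 ] [179.81342766  -0.36444926   4.26243024] [ 0.53401925 -0.19671031  0.19530938] [-11.   9.  32.  98.  -5.  74. -64.]
```

>>> drive_tool --moves '[[[0,0,0],[0,0,0.052],0.6],[[0,0,0],[0,0,0.052],0.6],[[0,0,0],[0,0,0.035],0.6],[[0,0,0],[0,0,0],0.6]]'

```text
time_s: 16.77
tool_pos: [0.5341, -0.1968, 0.1953]
tool_rot: [179.9, -0.4, -3.7]
force: [0.6, 2.0, 10.6]
grip_width: 0.0596
grasp_force: 40.0
```

```bash
python3 -c "
from h import *
o=env.get_obs();print(o['force'],o['wrist_torque'],o['tool_rot'],o['tool_pos'])"
```

```text
[ 0.61119897  1.97561705 10.58526674] [ 0.70309577  0.3872748  -0.07798166] [179.85993235  -0.39373177  -3.66535564] [ 0.5340593  -0.19676509  0.19527067]
```

>>> drive_tool --moves '[[[0,0,0],[0,0,0.052],0.6],[[0,0,0],[0,0,0.035],0.6],[[0,0,0],[0,0,0],0.6]]'

```text
time_s: 17.02
tool_pos: [0.534, -0.1968, 0.1953]
tool_rot: [179.9, -0.4, -8.6]
force: [-0.3, 2.0, 10.8]
grip_width: 0.0597
grasp_force: 40.0
```

```bash
python3 -c "
from h import *
o=env.get_obs();print(o['force'],o['wrist_torque'],o['tool_rot'],o['tool_pos'])"
```

```text
[-0.27237193  1.9931202  10.77242131] [0.61317832 0.37387247 0.06221378] [179.88439228  -0.39385908  -8.63243573] [ 0.53398103 -0.19684642  0.19527241]
```

>>> drive_tool --moves '[[[0,0,0],[0,0,0.052],0.6],[[0,0,0],[0,0,0],0.6]]'

```text
time_s: 17.18
tool_pos: [0.534, -0.1969, 0.1953]
tool_rot: [179.9, -0.4, -11.5]
force: [-0.7, 2.7, 10.8]
grip_width: 0.0597
grasp_force: 40.0
```

```bash
python3 -c "
from h import *
o=env.get_obs();print(o['force'],o['wrist_torque'],o['tool_rot'],o['tool_pos'],o['qpos'].round(0))"
```

```text
[-0.71844089  2.71420321 10.78130596] [0.47532305 0.37931376 0.75772132] [179.85560881  -0.39997271 -11.50393093] [ 0.53402255 -0.19690562  0.19528211] [-12.   9.  33.  98.  -5.  74. -79.]
```

>>> drive_tool --moves '[[[0,0,0],[0,0,0.052],0.6],[[0,0,0],[0,0,0],0.6]]'

```text
time_s: 17.35
tool_pos: [0.534, -0.1972, 0.1953]
tool_rot: [179.8, -0.4, -14.4]
force: [-0.8, 0.8, 10.8]
grip_width: 0.0597
grasp_force: 40.0
```

```bash
python3 -c "
from h import *
o=env.get_obs();print(o['force'],o['wrist_torque'],o['tool_rot'],o['tool_pos'],o['grip_width'])"
```

```text
[-0.79204242  0.77191877 10.76952754] [0.25661956 0.39507535 0.87694415] [179.84003108  -0.40921489 -14.44936512] [ 0.53398237 -0.19716454  0.19528035] 0.059673947267665096
```

The torque jumped to about 0.8 Nm, so the stop is reached. Easing the press off while still holding, to feel for the lock, then opening.

>>> drive_tool --moves '[[[0,0,-1],[0,0,0],0.6],[[0,0,-1],[0,0,0],0.6],[[0,0,-1],[0,0,0],0.6],[[0,0,-1],[0,0,0],0.6],[[0,0,-1],[0,0,0],0.6],[[0,0,0],[0,0,0],0.6]]'

```text
time_s: 17.85
tool_pos: [0.5314, -0.1964, 0.196]
tool_rot: [179.8, 0.0, -14.5]
force: [3.3, -0.8, -9.6]
grip_width: 0.0596
grasp_force: 40.0
```

It's held low under a 9.6 N pull. The twist against the stop is probably jamming it by friction, so I'll relieve the torque a little.

>>> drive_tool --moves '[[[0,0,1],[0,0,0],0.6],[[0,0,1],[0,0,-0.01],0.6],[[0,0,0],[0,0,-0.01],0.6],[[0,0,0],[0,0,0],0.6]]'

```text
time_s: 18.18
tool_pos: [0.532, -0.1967, 0.196]
tool_rot: [179.9, -0.1, -13.4]
force: [3.1, -0.3, -2.4]
grip_width: 0.0597
grasp_force: 40.0
```

```bash
python3 -c "
from h import *
o=env.get_obs();print(o['force'],o['wrist_torque'],o['tool_rot'],o['tool_pos'],o['grip_width'])"
```

```text
[ 3.05899955 -0.3299387  -2.37374147] [ 0.09732977 -0.62099496  0.52906474] [ 1.79887990e+02 -1.13309977e-01 -1.34167652e+01] [ 0.53202089 -0.19666783  0.19598447] 0.059703888458810445
```

>>> drive_tool --moves '[[[0,0,0],[0,0,-0.012],0.6],[[0,0,0],[0,0,-0.012],0.6],[[0,0,0],[0,0,0],0.6]]'

```text
time_s: 18.43
tool_pos: [0.5324, -0.1968, 0.1967]
tool_rot: [179.9, -0.2, -12.0]
force: [2.4, 0.9, 3.1]
grip_width: 0.0594
grasp_force: 40.0
```

```bash
python3 -c "
from h import *
o=env.get_obs();print(o['force'],o['wrist_torque'],o['tool_rot'],o['tool_pos'],o['grip_width'])"
```

```text
[2.42583041 0.86326173 3.14073765] [ 0.22590607 -0.44785506  0.14232468] [ 1.79897225e+02 -1.76711064e-01 -1.20427462e+01] [ 0.53239033 -0.19677202  0.19672906] 0.05938564050921565
```

>>> drive_tool --moves '[[[0,0,-1],[0,0,0],0.6],[[0,0,-1],[0,0,0],0.6],[[0,0,0],[0,0,0],0.6]]'

```text
time_s: 18.68
tool_pos: [0.5322, -0.1967, 0.1982]
tool_rot: [179.9, -0.1, -12.0]
force: [2.8, 0.6, 4.0]
grip_width: 0.0595
grasp_force: 40.0
```

```bash
python3 -c "
from h import *
o=env.get_obs();print(o['force'],o['wrist_torque'],o['tool_rot'],o['tool_pos'],o['grip_width'])"
```

```text
[2.771801   0.55843887 4.02413305] [ 0.25372663 -0.53779777  0.1159167 ] [ 1.79871316e+02 -1.33525464e-01 -1.20461512e+01] [ 0.53219123 -0.19666021  0.19817082] 0.05948491674568275
```

>>> drive_tool --moves '[[[0,0,-1],[0,0,0],0.6],[[0,0,-1],[0,0,0],0.6],[[0,0,-1],[0,0,0],0.6],[[0,0,0],[0,0,0],0.6]]'

```text
time_s: 19.02
tool_pos: [0.5315, -0.1965, 0.1998]
tool_rot: [179.8, -0.0, -12.0]
force: [3.4, -0.4, -2.4]
grip_width: 0.0593
grasp_force: 40.0
```

```bash
python3 -c "
from h import *
o=env.get_obs();print(o['force'],o['wrist_torque'],o['tool_rot'],o['tool_pos'],o['grip_width'])"
```

```text
[ 3.37222141 -0.35438861 -2.38707459] [ 0.14788003 -0.89458094  0.15836011] [ 1.79847164e+02 -1.64449385e-02 -1.20383181e+01] [ 0.5314904  -0.19654154  0.1997535 ] 0.0593153243679359
```

>>> drive_tool --moves '[[[0,0,-1],[0,0,0],0.6],[[0,0,-1],[0,0,0],0.6],[[0,0,0],[0,0,0],0.6]]'

```text
time_s: 19.27
tool_pos: [0.5303, -0.1963, 0.2]
tool_rot: [179.8, 0.2, -12.0]
force: [5.1, -1.2, -17.2]
grip_width: 0.0594
grasp_force: 40.0
```

Pulling 17 N moves it only 0.2 mm, so it's locked at about 114 mm. Back off and let go.

>>> drive_tool --moves '[[[0,0,1],[0,0,0],0.6],[[0,0,1],[0,0,0],0.6],[[0,0,0],[0,0,0],0.25],[[0,0,0],[0,0,0],0],[[0,0,0],[0,0,0],0],[[0,0,0],[0,0,0],0],[[0,0,0],[0,0,0],0],[[0,0,-15],[0,0,0],0],[[0,0,-30],[0,0,0],0],[[0,0,-35],[0,0,0],0],[[0,0,-35],[0,0,0],0],[[0,0,-10],[0,0,0],0]]'

```text
time_s: 20.27
tool_pos: [0.5334, -0.1973, 0.3318]
tool_rot: [179.9, -0.6, -12.1]
force: [-0.4, -0.4, 0.4]
grip_width: 0.0873
grasp_force: 0.0
```

```bash
python3 - <<'E'
from h import *
from scipy.optimize import least_squares
o=env.get_obs();print(o['tool_pos'],o['force'],o['grip_width'],o['time_s'])
for n in('scene','side'):
    im,d,P=cloud(n);h=P[...,2];cv2.imwrite(f'pics/end_{n}.png',im)
    p=P[(np.hypot(P[...,0]-.5325,P[...,1]+.197)<.04)&(h>.14)&(h<.225)]
    f=lambda t,q:(lambda w,ax:np.linalg.norm(w-np.outer(w@ax,ax),axis=1)-.03)(q-[t[0],t[1],.19],np.array([t[2],t[3],1])/np.linalg.norm([t[2],t[3],1]))
    t=np.r_[.5325,-.197,0,0]
    for k in(.01,.006,.004): q2=p[np.abs(f(t,p))<k];t=least_squares(f,t,args=(q2,),loss='soft_l1',f_scale=.002).x
    r=h[(np.hypot(P[...,0]-t[0],P[...,1]-t[1])<.0305)&(np.hypot(P[...,0]-t[0],P[...,1]-t[1])>.026)&(h>.2)&(h<.25)]
    print(n,t[:2].round(4),np.degrees(t[2:]).round(1),'rim z',np.percentile(r,[50,80,90,98]).round(4))
E
```

```text
[ 0.5334353  -0.1973221   0.33179383] [-0.39946507 -0.3798358   0.3816602 ] 0.08729627811790935 20.2667
scene [ 0.5305 -0.1966] [0.5 0.6] rim z [0.2201 0.2279 0.2288 0.2298]
side [ 0.5309 -0.1973] [-0.5 -0.7] rim z [0.2186 0.2287 0.2296 0.2305]
```

View pics/end_side.png

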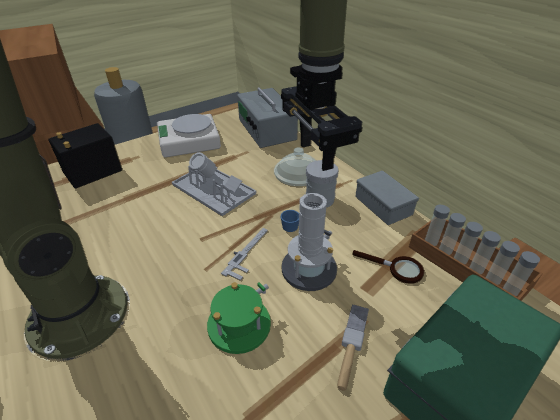

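The stage stands on the tower at about (312,225) with its rim at 0.2285 m, so the origin is 114 mm up, as locked. The cup is still in the rack at (203,168), nothing else has moved, and the gripper is clear.

```bash
python3 -c "
from cell import env
print(env.sign_off())"
```

```text
the job is handed in; nothing more can be done
None
```

The sieve stage is on the tower and locked: its origin is at about 114 mm, it held against a 17 N pull, and the gripper is clear. The cup is still in the rack, nothing else was moved, and I handed the job in at about 20 s on the robot's clock.

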